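# Set up the soldering corner

### The arm

A 6-joint arm with a two-finger parallel gripper is mounted at the origin on the work surface. World frame = base frame: x ahead of the robot, y to its left, z up, the work surface at z = 0. Lengths are in mm, angles in rad, forces in N, time in s.
With the tool pointing down it reaches from about 250 to 725 mm from the base axis. Payload 4 kg.
Tool frame: the origin (TCP) lies on the centre line of the jaws, within the pads' length; the fingertips stand 19 mm ahead of it and the grasp point (between the pads) is the TCP (ctrl.tcp_to_tips is the distance from the TCP to the fingertips, in mm); z points along the fingers, y is the line along which they close (so a half turn about z gives the same grasp; the last joint's range is limited). The gripper opens to 85 mm and grips with 20 to 120 N. Pads are 22 mm wide; open, the fingers measure 114 mm over their backs; the gripper's body (76 mm by 85 mm) begins 54 mm behind the grasp point. The pads swing forward as they close: fully open they stand 13 mm farther back than shut.
Start: joints at [-1.281, 0.241, 0.005, 1.335, 0, 1.571], TCP at [142.878, -479.151, 250.306] pointing down, gripper open.
Joint ranges: [-2.72, 2.72], [-1.05, 1.87], [-1.09, 1.28], [-1.99, 2.15], [-1.42, 1.44], [-3.14, 3.14]. Speed limits (rad/s): [2.79, 2.79, 3.14, 3.14, 3.14, 3.14].

### API

Orientations are given as a unit quaternion [w, x, y, z].
In Python, from bench import ctrl, optics, nets gives the robot as it stands.
- The arm moves only by the tool drive_tool, never from a script. Its argument "rows" is text: rows parted by semicolons, each of 6 numbers parted by spaces: the shift along the world's x, y, z in cm, then the turn, a rotation vector about the world's x, y, z in rad. A call has 1 to 20 rows; each row shifts and turns the commanded pose from where the row before left it; what a row does not reach is not made up. A row lasts 1/12 s, in which the tool goes at most 41.7 mm and 7.16 degrees, less where a joint would pass 70% of its speed; a pose out of reach is approached as far as the arm can. A call is refused whole if a number of a shift passes 4.17 or a number of a turn 0.125, either way. A call with a gripper value outside its range is refused whole. "jaw" is the opening, from 0 (shut) to 1 (fully open), set as the call begins (left out, the last holds). The fingers move at their own pace and stop on an object; "grip_force" is the grip in N (left out, the last holds). Time passes only in rows, so rows that do not move let the fingers close. It gives the time, the measured TCP pose, the force, the opening and the grip force at its end, in the units of the state.
- ctrl.get_obs(): the state, without advancing time (a new reading comes with each control period).
- optics.get_image(name): name is "scene" or "top" or "wrist"; returns (picture, depth): 400x640x3 uint8, blue, green, red; 400x640 float32, mm along the optical axis (not along the pixel's ray), 0 where there is no reading.
- optics.camera_model(name): a dict with "vfov" (degrees; the focal length in pixels is half the picture's height over the tangent of half this angle, whatever the lens; pixels are square), "cx", "cy" (the principal point, pixels), "T" (4x4, takes a point from camera to world coordinates). Camera axes: x right, y up, looking along -z (the intrinsics and any distortion apply to the point x, -y, -z); pixel columns grow to the right and rows downward; lengths in mm; the calibration is good to about 2 mm. A picture is of the moment at which its call begins: read the wrist's pose just before it. camera_model takes no time and is no camera call; for the wrist camera it gives the pose at the moment of the call.
- ctrl.hand_in(): hands the job in; it is judged then, once.
Trained networks look in the newest picture that a camera, given by its name, has taken for a name from the list of things; names that differ only in an ending like _2 or _b are one class to them, and where a whole thing is asked for, a point or a joint stands for the part that bears it (a point fixed in the world has none). Each returns a list of dicts, best first, with "conf" (0 to 1); they miss things now and then, are a little off and sometimes report something else, mostly with a low value. They report only what shows in the picture. A call takes as long as a camera call. They do not tell look-alikes from the thing itself.
- nets.silhouettes(camera, query): "mask" (400x640 bool, what is visible of it) and "xy" ([column, row] in pixels, amid what is visible of it).
- nets.tip_of(camera, query): "xy" ([column, row] in pixels: a listed point, or the origin of a listed thing).
The state is a dict: "time": time; "joint_positions": joint angles; "qd": joint speeds; "joint_torque": joint torques, N m; "tool_pos": TCP position; "tcp_rot": TCP orientation; "force": force on the tool from outside, world axes, zero at the start; "ft_torque": the same for the moment, N m; "width": finger opening in mm; "grasp_force": force on a finger pad.
Only numpy, scipy, OpenCV 4.12 (cv2) and the standard library are available. Lean on these libraries where they do the work, as an engineer would, in place of code of your own. Each camera call takes 0.05 s, during which the arm holds its last target. There are 200 camera calls.

### The job

Set up the soldering corner of the goldsmith's bench: let the bottle and the jar on the wooden stand change places, so that each stands upright in the middle of the cork spot where the other stood at the start, and pile all the loose soldering boards, one on another, squarely and centred on the steel plate, their long sides along the plate's long side. When all the boards are piled, stand the clay crucible upright in the middle of the top board. Leave the hammer and the tool can where they are.

Things in the scene. Friction and masses are not known exactly. Their poses are not given: they have to be found in the camera images.
- bottle: Amber glass bottle with a narrow neck and a cork: body 52 mm across and straight up to 78 mm, neck 22 mm across from 96 mm, 114 mm high with the cork, about 200 g. Origin at the centre of its underside, z up.
- jar: Squat white ceramic jar with a metal lid: 64 mm across, 50 mm high (grip the ceramic, which is straight up to 36 mm), about 250 g. Origin at the centre of its underside, z up.
- board1: Soldering board: off-white flat block with scorch marks, 80 (its x) by 50 (its y) by 16 mm high, 90 g, all boards alike; three or four are present, lying flat on the bench. Origin at the centre of its underside, z up.
- board2: Soldering board: off-white flat block with scorch marks, 80 (its x) by 50 (its y) by 16 mm high, 90 g, all boards alike; three or four are present, lying flat on the bench. Origin at the centre of its underside, z up.
- board3: Soldering board: off-white flat block with scorch marks, 80 (its x) by 50 (its y) by 16 mm high, 90 g, all boards alike; three or four are present, lying flat on the bench. Origin at the centre of its underside, z up.
- board4: Soldering board: off-white flat block with scorch marks, 80 (its x) by 50 (its y) by 16 mm high, 90 g, all boards alike; three or four are present, lying flat on the bench. Origin at the centre of its underside, z up.
- crucible: Small brown open clay cup: 56 mm across at the rim, 54 mm at the foot, 42 mm high, wall 5 mm, 90 g. Origin at the centre of its underside, z up.
- stand: Fixed low wooden stand, 250 (its x) by 130 (its y) by 16 mm high, flat on top, with two round cork spots 80 mm across let in flush, 130 mm apart along its x. The bottle stands on one and the jar on the other at the start. Origin at the centre of its underside.
- spot_a (a point): Centre of one cork spot, on the stand's top face, 65 mm from the stand's centre towards its -x.
- spot_b (a point): Centre of the other cork spot, on the stand's top face, 65 mm from the stand's centre towards its +x.
- plate: Fixed bare steel plate on the bench, 96 (its x) by 66 (its y) by 10 mm high: a board laid squarely in its middle leaves an even border of 8 mm. Origin at the centre of its underside.
- plate_top (a point): Centre of the steel plate's top face.
- hammer: Bystander: hammer lying on the bench, handle about 220 mm long.
- tool_can: Bystander: metal can 72 mm across, 70 mm high, with tool handles sticking out.
There are look-alikes about, which are no part of the job. Leave any turquoise look-alike of the board4 alone. Of the things shaped like the jar, the white one is meant.

How it is judged:
By the outcome, as a careful person would: the job done as asked, in the order asked, and still so for the second after the job is handed in, with the robot touching nothing.
Of board1, board2, board3, board4 only 3 to 4 are there at a start; the rules pass over those that are not, and their reading is None.
At some moment in a run one of jar may be knocked a few centimetres aside while the robot is not near it.
Once in a run the grip may slacken for a moment while it holds something.
It also fails if it takes over 208 s, if anything falls off the work surface, if the arm or the gripper's body presses on something with over 40 N, if the wrist force passes 120 N, or if a joint passes its speed limit or range.

## Working session

There is one attempt and no reset: what is moved stays moved. The work goes in short steps, Python scripts to look and compute and a tool call to move; the robot and the scene stay as the last step left them, time stands still between calls to the robot, and variables do not carry over. Pictures are saved under pics/ and viewed, at most 14 in all, crops included, and the job is handed in when it is done.

Besides the shell and the picture viewer there is one more tool, called after ">>>" by a JSON object that holds its "op" and its "data", one argument or row to a line. drive_tool: Moves the arm, as the interface text tells. Its arguments: {"type":"object","properties":{"rows":{"type":"string"},"jaw":{"type":"number"},"grip_force":{"type":"number"}},"required":["rows"]}

```bash
mkdir -p pics; ls; cat > h.py <<'E'
import numpy as np, cv2
from bench import ctrl, optics, nets
def ray(name,M=None):
    M=M or optics.camera_model(name); f=200/np.tan(np.radians(M['vfov'])/2); return M,f
def cloud(name,depth,M=None):
    M,f=ray(name,M); v,u=np.mgrid[0:400,0:640]
    P=np.stack([(u-M['cx'])/f*depth,-(v-M['cy'])/f*depth,-depth],-1)
    T=np.array(M['T']); return P@T[:3,:3].T+T[:3,3]
E
python3 - <<'E'
from h import *
for n in ("top","scene"):
    M=optics.camera_model(n); print({k:(v if k!='T' else np.round(v,3).tolist()) for k,v in M.items()})
    p,d=optics.get_image(n); cv2.imwrite(f'pics/{n}0.png',p); np.save(f'{n}0.npy',d)
o=ctrl.get_obs(); print(o)
E
```

```text
pics
{'vfov': 51.65137289143235, 'cx': 319.28075981316005, 'cy': 201.76174372556406, 'T': [[-0.039, 0.975, -0.219, 291.237], [-0.999, -0.04, 0.003, -36.74], [-0.006, 0.219, 0.976, 1151.091], [0.0, 0.0, 0.0, 1.0]]}
{'vfov': 42.47839137173738, 'cx': 317.56654697952007, 'cy': 196.7664701609734, 'T': [[0.513, -0.727, 0.456, 1261.446], [0.859, 0.432, -0.276, -496.281], [0.003, 0.533, 0.846, 1357.498], [0.0, 0.0, 0.0, 1.0]]}
{'time': 0.1, 'joint_positions': array([-1.28098594e+00,  2.41332081e-01,  3.84374316e-03,  1.33520234e+00,
        1.41370846e-05,  1.57081836e+00]), 'qd': array([-0.00109328, -0.0029535 ,  0.00152823,  0.00112773,  0.00087757,
       -0.00049484]), 'joint_torque': array([-3.00018601e-04, -3.73136795e+01,  2.53010988e+01,  1.09010440e-02,
        6.71852104e-05, -2.89834226e-06]), 'tool_pos': array([ 142.73535121, -478.63225014,  249.49892051]), 'tcp_rot': array([-9.38268266e-04,  9.89520748e-01,  1.44387648e-01, -1.29786754e-04]), 'force': array([-0.14823325,  0.3950086 , -0.61601099]), 'ft_torque': array([-0.00154961, -0.05571398, -0.01879913]), 'grasp_force': 0.0, 'width': 85.38984616471683}
```

View pics/top0.png

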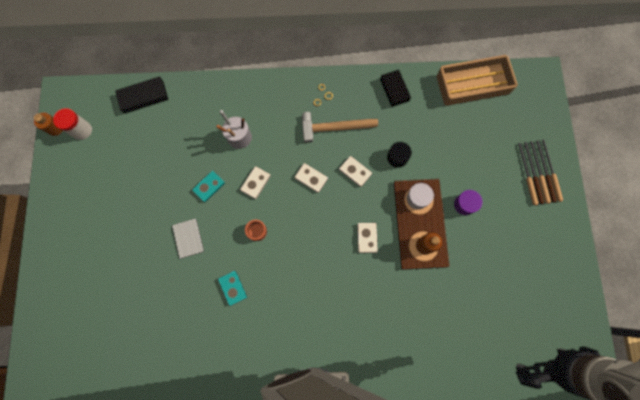

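View pics/scene0.png

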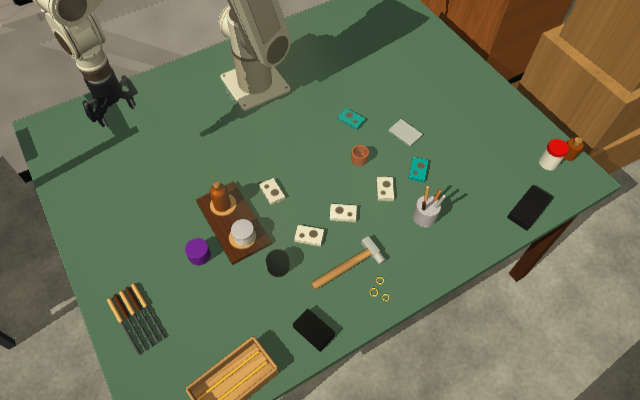

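The top picture shows:
- **Boards:** white ones at (255,183), (311,178), (355,171) and (367,237). The turquoise look-alikes are at (208,186) and (232,289).
- **Plate and crucible:** plate at (188,239), crucible at (256,231).
- **Jars:** the white jar is at (420,196) on the stand. The look-alikes are purple (469,202), black (399,155), and red-lidded (70,122).
- **Bottles:** the bottle is at (430,242) on the stand, with a look-alike at (45,122).

I choose the white boards, the white jar and the bottle on the stand.

```bash
cat >> h.py <<'E'
def rect(xy):
    (c,s,a)=cv2.minAreaRect(xy.astype(np.float32)); 
    if s[0]<s[1]: a+=90; s=s[::-1]
    a=(a+90)%180-90
    return np.round(c,1),np.round(s,1),round(a,1)
E
python3 - <<'E'
from h import *
for n in ("top","scene"):
    p=cv2.imread(f'pics/{n}0.png'); d=np.load(f'{n}0.npy'); X=cloud(n,d)
    tab=X[::7,::7].reshape(-1,3); m=(abs(tab[:,2])<8)&(d[::7,::7].ravel()>0); print(n,'table z',np.median(tab[m,2]))
    for q in ("board1","plate","stand","jar","bottle","crucible","hammer","tool_can"):
        p2,d2=optics.get_image(n) if q=="board1" else (p2,d2)
        for r in nets.silhouettes(n,q):
            k=r['mask']&(d2>0); P=X[k]
            if len(P)<20: continue
            zt=np.percentile(P[:,2],90); T=P[abs(P[:,2]-zt)<5]
            print(q,round(r['conf'],2),np.round(r['xy']),'z',round(zt,1),*rect(T[:,:2]),'mean',np.round(T.mean(0)[:2],1),'bgr',np.round(np.median(p2[k],0)))
E
```

```text
top table z 0.4840032128774965
board1 0.94 [256. 179.] z 18.9 [613.2 140.4] [80.1 50.8] -33.2 mean [612.7 140. ] bgr [171. 197. 214.]
board1 0.85 [369. 236.] z 19.2 [ 441.7 -167.8] [78.1 50.1] -3.0 mean [ 439.5 -168.1] bgr [178. 204. 221.]
board1 0.81 [354. 168.] z 19.1 [ 634.6 -147. ] [80. 50.] 47.5 mean [ 633.3 -147.7] bgr [175. 201. 217.]
board1 0.75 [312. 181.] z 18.8 [620.  -18.8] [80.5 49.7] 55.2 mean [618.8 -19.1] bgr [176. 201. 219.]
board1 0.74 [208. 186.] z 18.9 [607.5 273.9] [79.4 52.3] -46.2 mean [607.  274.1] bgr [131. 143.  42.]
board1 0.64 [236. 289.] z 19.4 [319.4 203.8] [79.3 49.6] 23.0 mean [319. 204.] bgr [136. 146.  44.]
plate 0.82 [189. 237.] z 13.1 [460.9 329.8] [97.1 66.6] 13.4 mean [460.3 329.3] bgr [157. 168. 175.]
plate 0.57 [418. 227.] z 19.2 [ 477.  -319.6] [249.9 130.5] 0.4 mean [ 467.1 -316.4] bgr [34. 54. 90.]
stand 0.87 [418. 223.] z 19.1 [ 476.8 -318.9] [250.  129.7] 0.9 mean [ 466.4 -314.7] bgr [33. 54. 90.]
jar 0.75 [422. 196.] z 68.6 [ 545.  -314.9] [62.9 61.7] 67.0 mean [ 544.9 -314.6] bgr [175. 178. 192.]
jar 0.61 [468. 200.] z 52.6 [ 525.8 -450.
[... 1471 characters left out ...]
3 [ 676.5 -272.7] [63.1 61.1] -59.0 mean [ 676.8 -273.6] bgr [36. 46. 41.]
jar 0.59 [243. 232.] z 70.3 [ 547.1 -315.7] [63.6 62.7] -24.7 mean [ 547.4 -316.5] bgr [173. 186. 196.]
jar 0.58 [404. 136.] z 14.7 [462.7 327.8] [97.6 70.6] 13.6 mean [464.6 328.9] bgr [167. 187. 189.]
bottle 0.62 [223. 200.] z 122.9 [ 418.4 -324.7] [20.4 13.1] 82.8 mean [ 420.2 -324.7] bgr [ 29.  64. 121.]
crucible 0.59 [360. 154.] z 42.8 [474.7 134.7] [54.1 48.1] -33.6 mean [477.9 132.7] bgr [ 55.  90. 151.]
hammer 0.85 [353. 262.] z 28.6 [ 763.6 -108.1] [218.3  87.1] 82.0 mean [776.4 -85.1] bgr [ 78. 139. 181.]
tool_can 0.68 [425. 210.] z 100.9 [756.4 191.1] [60.7 48. ] 63.5 mean [757.  194.6] bgr [137. 148. 159.]
```

```bash
python3 - <<'E'
import cv2
p=cv2.imread('pics/top0.png')[130:300,160:500]; cv2.imwrite('pics/c0.png',cv2.resize(p,(780,390),interpolation=cv2.INTER_CUBIC))
E
```

```text
(no output)
```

View pics/c0.png

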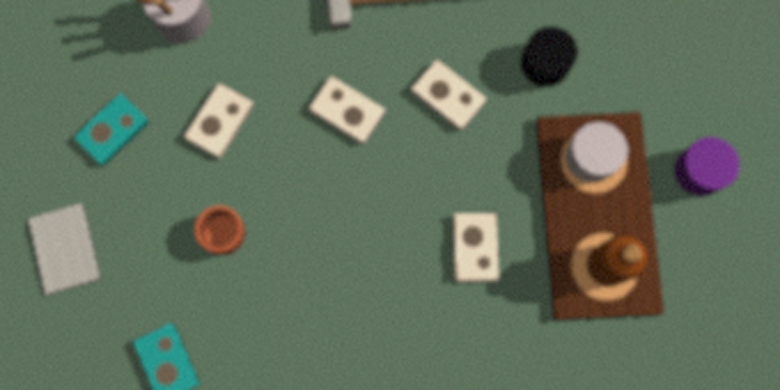

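The crop confirms it: four off-white boards, the brown crucible, the white jar and amber bottle on the stand, and the coloured look-alikes apart. Next I move above the stand for a wrist view.

>>> {"op": "drive_tool", "data": {
  "rows": "2.8 1.3 0.4 0 0 -0.0242;2.8 1.3 0.4 0 0 -0.0242;2.8 1.3 0.4 0 0 -0.0242;2.8 1.3 0.4 0 0 -0.0242;2.8 1.3 0.4 0 0 -0.0242;2.8 1.3 0.4 0 0 -0.0242;2.8 1.3 0.4 0 0 -0.0242;2.8 1.3 0.4 0 0 -0.0242;2.8 1.3 0.4 0 0 -0.0242;2.8 1.3 0.4 0 0 -0.0242;2.8 1.3 0.4 0 0 -0.0242;2.8 1.3 0.4 0 0 -0.0242;0 0 0 0 0 0;0 0 0 0 0 0",
  "jaw": 1,
  "grip_force": 40
}}

```text
time: 2.17
tool_pos: [480.2, -322.3, 297.9]
tcp_rot: [0.0, 1.0, 0.001, -0.0]
force: [0.1, -0.4, -0.3]
width: 85.2
grasp_force: 0.0
```

```bash
cat >> h.py <<'E'
def look(qs,n='wrist',save=None):
    o=ctrl.get_obs(); M=optics.camera_model(n); p,d=optics.get_image(n); X=cloud(n,d,M)
    if save: cv2.imwrite(save,p)
    R=o['tcp_rot']; psi=np.degrees(2*np.arctan2(R[2],R[1]))-90
    print('t',round(o['time'],2),'tcp',np.round(o['tool_pos'],1),'psi',round((psi+90)%180-90,1),'q',np.round(o['joint_positions'],2),'w',round(o['width'],1),'F',np.round(o['force'],1))
    for q in qs:
        for r in nets.silhouettes(n,q):
            k=r['mask']&(d>0); k=cv2.erode(k.astype(np.uint8),np.ones((3,3)))>0; P=X[k]
            if len(P)<30: continue
            zt=np.percentile(P[:,2],92); T=P[abs(P[:,2]-zt)<5]
            (cx,cy),rad=cv2.minEnclosingCircle(T[:,:2].astype(np.float32))
            print(q,round(r['conf'],2),np.round(r['xy']),'z',round(zt,1),*rect(T[:,:2]),'circ',round(cx,1),round(cy,1),round(rad,1),np.round(np.median(p[k],0)))
    return p,d,X
E
python3 - <<'E'
from h import *
p,d,X=look(["jar","bottle","stand","spot_a"],save='pics/w1.png')
M=optics.camera_model('wrist');print(np.round(M['T'],3).tolist())
E
```

```text
t 2.17 tcp [ 480.2 -322.3  297.9] psi -89.8 q [-0.59  0.39  0.33  1.52 -0.    2.55] w 85.2 F [ 0.1 -0.4 -0.3]
jar 0.96 [436. 118.] z 50.4 [ 528.9 -448.1] [62.6 60.4] 89.9 circ 528.9 -448.2 31.7 [194.  90. 167.]
jar 0.84 [272.   3.] z 41.1 [ 645.3 -271.5] [17.5  1.9] -86.9 circ 646.1 -271.4 8.8 [44. 52. 46.]
jar 0.65 [313. 102.] z 66.5 [ 547.4 -313. ] [61.5 61.1] -26.8 circ 548.5 -313.1 31.9 [229. 231. 239.]
bottle 0.64 [311. 101.] z 66.5 [ 548.  -312.7] [60.1 59.8] -43.5 circ 548.4 -313.4 31.4 [229. 231. 239.]
bottle 0.61 [319. 227.] z 129.0 [ 416.9 -320.9] [18.6 16.6] 89.6 circ 416.0 -320.8 9.9 [ 42.  95. 163.]
stand 0.81 [318. 150.] z 16.6 [ 480.5 -317.7] [247.7 129.5] 0.4 circ 479.7 -317.5 137.4 [ 66.  94. 140.]
spot_a 0.66 [316. 149.] z 16.6 [ 480.  -317.7] [247.9 129.4] 0.7 circ 480.2 -316.9 138.2 [ 66.  94. 140.]
[[-0.003, 0.965, 0.262, 544.156], [-1.0, -0.003, -0.001, -322.604], [-0.0, -0.262, 0.965, 421.501], [0.0, 0.0, 0.0, 1.0]]
```

View pics/w1.png

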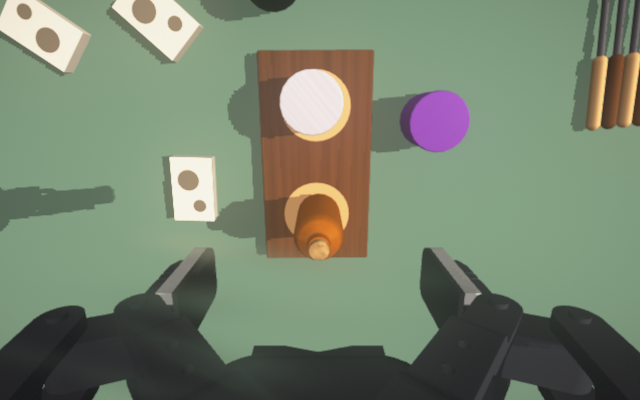

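The wrist view puts the stand centre at about (480,-318), the jar at (548,-313) and the bottle at (416.5,-321). The bottle's cork is at pixel (318,248) and the white lid at (312,101). I'll grasp the bottle first.

>>> {"op": "drive_tool", "data": {
  "rows": "-2.1 0.05 -1 0 0 0;-2.1 0.05 -1 0 0 0;-2.17 0.03 -1.39 0 0 0;0 0 -3 0 0 0;0 0 -3 0 0 0;0 0 -3 0 0 0;0 0 -3 0 0 0;0 0 -3 0 0 0;0 0 -2 0 0 0;0 0 -1 0 0 0;0 0 0 0 0 0;0 0 0 0 0 0"
}}

```text
time: 3.42
tool_pos: [414.9, -322.4, 84.9]
tcp_rot: [0.0, 1.0, -0.001, 0.0]
force: [0.4, -0.6, -0.0]
width: 85.4
grasp_force: 0.0
```

>>> {"op": "drive_tool", "data": {
  "rows": "0 0 0 0 0 0;0 0 0 0 0 0;0 0 0 0 0 0;0 0 0 0 0 0;0 0 0 0 0 0;0 0 0 0 0 0;0 0 0 0 0 0;0 0 0 0 0 0",
  "jaw": 0,
  "grip_force": 45
}}

```text
time: 4.08
tool_pos: [416.3, -322.8, 86.3]
tcp_rot: [0.001, 1.0, -0.0, 0.001]
force: [-0.4, -1.2, 6.2]
width: 50.5
grasp_force: 47.6
```

>>> {"op": "drive_tool", "data": {
  "rows": "0 0 1.5 0 0 0;0 0 2.5 0 0 0;-1.58 -0.47 0 0 0 0;-1.58 -0.47 0 0 0 0;-1.58 -0.47 0 0 0 0;-1.58 -0.47 0 0 0 0;-1.58 -0.47 0 0 0 0;-1.58 -0.47 0 0 0 0;-1.58 -0.47 0 0 0 0;-1.58 -0.47 0 0 0 0;0 0 -1.4 0 0 0;0 0 -2 0 0 0;0 0 -1.4 0 0 0;0 0 -0.7 0 0 0;0 0 0 0 0 0;0 0 0 0 0 0;0 0 0 0 0 0"
}}

```text
time: 5.5
tool_pos: [288.9, -359.5, 69.9]
tcp_rot: [0.0, 1.0, -0.0, 0.0]
force: [-1.1, 0.6, 2.9]
width: 50.4
grasp_force: 48.8
```

>>> {"op": "drive_tool", "data": {
  "rows": "0 0 0 0 0 0;0 0 0 0 0 0;0 0 0 0 0 0;0 0 0 0 0 0;0 0 2 0 0 0;0 0 3 0 0 0;0 0 4 0 0 0;0 0 4 0 0 0;0 0 3 0 0 0;2.6 0.58 0.4 0 0 0;2.6 0.58 0.4 0 0 0;2.6 0.58 0.4 0 0 0;2.6 0.58 0.4 0 0 0;2.6 0.58 0.4 0 0 0;2.6 0.58 0 0 0 0;2.6 0.58 0 0 0 0;2.6 0.58 0 0 0 0;0 0 0 0 0 0",
  "jaw": 1
}}

```text
time: 7.0
tool_pos: [500.9, -311.6, 248.4]
tcp_rot: [-0.0, 1.0, 0.002, 0.001]
force: [-0.6, -0.7, -0.3]
width: 85.4
grasp_force: 0.0
```

```bash
python3 - <<'E'
from h import *
look(["jar","stand"])
look(["bottle"],'top')
E
```

```text
t 7.0 tcp [ 500.9 -311.6  248.4] psi -89.8 q [-0.56  0.42  0.26  1.4   0.    2.58] w 85.4 F [-0.6 -0.7 -0.3]
jar 0.77 [459. 143.] z 50.3 [ 528.8 -448.4] [62.9 60.8] 80.5 circ 528.7 -448.5 32.2 [189.  86. 163.]
jar 0.75 [277.   4.] z 50.2 [ 648.3 -270.3] [42.9  8. ] -89.6 circ 652.2 -270.3 21.4 [45. 51. 45.]
jar 0.69 [324. 126.] z 66.5 [ 548. -313.] [61.5 60.8] -48.1 circ 548.1 -313.2 31.2 [226. 227. 236.]
stand 0.73 [328. 188.] z 16.5 [ 480.6 -316.9] [247.8 128.5] 0.4 circ 481.0 -317.6 137.2 [ 67.  93. 140.]
t 7.15 tcp [ 496.5 -312.8  248.8] psi -90.0 q [-0.56  0.42  0.25  1.41 -0.    2.58] w 85.6 F [ 0.4 -0.4 -0.1]
```

>>> {"op": "drive_tool", "data": {
  "rows": "1.7 0 -1 0 0 0;1.7 0 -1 0 0 0;1.72 0 -1.2 0 0 0;0 0 -3 0 0 0;0 0 -3 0 0 0;0 0 -3 0 0 0;0 0 -3 0 0 0;0 0 -3 0 0 0;0 0 -2 0 0 0;0 0 -1 0 0 0;0 0 0 0 0 0;0 0 0 0 0 0"
}}

```text
time: 8.25
tool_pos: [547.7, -313.6, 38.1]
tcp_rot: [0.0, 1.0, -0.001, 0.0]
force: [-0.1, -1.2, 0.6]
width: 85.3
grasp_force: 0.0
```

>>> {"op": "drive_tool", "data": {
  "rows": "0 0 0 0 0 0;0 0 0 0 0 0;0 0 0 0 0 0;0 0 0 0 0 0;0 0 0 0 0 0;0 0 0 0 0 0",
  "jaw": 0,
  "grip_force": 50
}}

```text
time: 8.75
tool_pos: [549.6, -314.1, 40.2]
tcp_rot: [0.001, 1.0, -0.0, 0.002]
force: [-0.9, -1.0, 6.9]
width: 62.4
grasp_force: 56.0
```

>>> {"op": "drive_tool", "data": {
  "rows": "0 0 1.5 0 0 0;0 0 2.5 0 0 0;-1.66 -0.07 0 0 0 0;-1.66 -0.07 0 0 0 0;-1.66 -0.07 0 0 0 0;-1.66 -0.07 0 0 0 0;-1.66 -0.07 0 0 0 0;-1.66 -0.07 0 0 0 0;-1.66 -0.07 0 0 0 0;-1.66 -0.07 0 0 0 0;0 0 -1.4 0 0 0;0 0 -1.4 0 0 0;0 0 -0.8 0 0 0;0 0 -0.3 0 0 0;0 0 -0.1 0 0 0;0 0 0 0 0 0;0 0 0 0 0 0;0 0 0 0 0 0"
}}

```text
time: 10.25
tool_pos: [414.5, -318.1, 39.9]
tcp_rot: [-0.0, 1.0, 0.0, -0.0]
force: [-7.5, 2.8, 17.0]
width: 62.8
grasp_force: 61.0
```

>>> {"op": "drive_tool", "data": {
  "rows": "0 0 0 0 0 0;0 0 0 0 0 0;0 0 0 0 0 0;0 0 0 0 0 0;0 0 2 0 0 0;0 0 4 0 0 0;0 0 4 0 0 0;0 0 4 0 0 0;0 0 4 0 0 0;-2.1 -0.68 0 0 0 0;-2.1 -0.68 0 0 0 0;-2.1 -0.68 0 0 0 0;-2.1 -0.68 0 0 0 0;-2.1 -0.68 0 0 0 0;-2.1 -0.68 0 0 0 0;0 0 0 0 0 0;0 0 0 0 0 0",
  "jaw": 1
}}

```text
time: 11.67
tool_pos: [288.6, -359.7, 217.4]
tcp_rot: [-0.0, 1.0, -0.001, 0.0]
force: [0.1, 0.4, 0.2]
width: 85.4
grasp_force: 0.0
```

```bash
python3 - <<'E'
from h import *
look(["jar","bottle","stand"],save='pics/w2.png')
E
```

```text
t 11.67 tcp [ 288.6 -359.7  217.4] psi 89.8 q [-0.89  0.18 -0.16  1.23  0.    2.25] w 85.4 F [0.1 0.4 0.2]
jar 0.78 [259.  68.] z 66.6 [ 381.7 -313.7] [62.9 61.4] 36.2 circ 382.1 -313.9 31.8 [231. 232. 240.]
bottle 0.75 [316. 186.] z 113.3 [ 288.2 -357.2] [19.1 18.9] -1.3 circ 288.0 -357.2 9.9 [ 51. 107. 177.]
stand 0.77 [302.  32.] z 16.8 [ 398.1 -318.7] [129.4  85.2] 89.8 circ 399.8 -318.8 76.4 [ 74. 101. 151.]
```

View pics/w2.png

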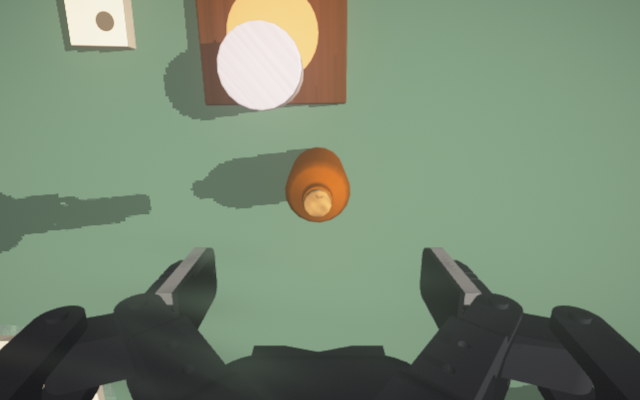

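The jar was knocked to (382,-314) and still stands on the stand; the bottle is at (288,-357). I'll place the bottle first, then mend the jar.

>>> {"op": "drive_tool", "data": {
  "rows": "-0.1 0.22 -2 0 0 0;0 0 -3.5 0 0 0;0 0 -3.5 0 0 0;0 0 -3 0 0 0;0 0 -1.8 0 0 0;0 0 -0.98 0 0 0;0 0 0 0 0 0"
}}

```text
time: 12.45
tool_pos: [287.6, -355.2, 66.9]
tcp_rot: [-0.002, 1.0, 0.001, -0.002]
force: [0.5, -0.2, 0.4]
width: 85.6
grasp_force: 0.0
```

>>> {"op": "drive_tool", "data": {
  "rows": "0 0 0 0 0 0;0 0 0 0 0 0;0 0 0 0 0 0;0 0 0 0 0 0;0 0 0 0 0 0;0 0 0 0 0 0;0 0 0 0 0 0;0 0 2 0 0 0;0 0 3 0 0 0;0 0 3 0 0 0;0 0 3 0 0 0;0 0 0 0 0 0",
  "jaw": 0,
  "grip_force": 45
}}

```text
time: 13.45
tool_pos: [290.2, -359.9, 185.3]
tcp_rot: [0.004, 1.0, -0.0, 0.003]
force: [0.9, -0.9, -1.1]
width: 50.3
grasp_force: 48.3
```

>>> {"op": "drive_tool", "data": {
  "rows": "2.57 0.4 0 0 0 0;2.57 0.4 0 0 0 0;2.57 0.4 0 0 0 0;2.57 0.4 0 0 0 0;2.57 0.4 0 0 0 0;2.57 0.4 0 0 0 0;2.57 0.4 0 0 0 0;2.57 0.4 0 0 0 0;2.57 0.4 0 0 0 0;2.57 0.4 0 0 0 0;0 0 -2.5 0 0 0;0 0 -2.5 0 0 0;0 0 -2 0 0 0;0 0 -1.2 0 0 0;0 0 -0.7 0 0 0;0 0 -0.35 0 0 0;0 0 -0.1 0 0 0;0 0 0 0 0 0;0 0 0 0 0 0;0 0 0 0 0 0"
}}

```text
time: 15.12
tool_pos: [544.9, -317.0, 86.9]
tcp_rot: [-0.0, 1.0, -0.0, 0.0]
force: [-4.2, 2.0, 5.3]
width: 50.2
grasp_force: 48.9
```

>>> {"op": "drive_tool", "data": {
  "rows": "0 0 0 0 0 0;0 0 0 0 0 0;0 0 0 0 0 0;0 0 0 0 0 0;0 0 2 0 0 0;0 0 4 0 0 0;0 0 4 0 0 0;0 0 4 0 0 0;0 0 4 0 0 0;-2.1 0 0 0 0 0;-2.1 0 0 0 0 0;-2.1 0 0 0 0 0;-2.1 0 0 0 0 0;-2.1 0 0 0 0 0;-2.1 0 0 0 0 0;0 0 0 0 0 0;0 0 0 0 0 0",
  "jaw": 1
}}

```text
time: 16.53
tool_pos: [418.6, -317.5, 266.6]
tcp_rot: [0.0, 1.0, -0.001, 0.0]
force: [-0.0, 0.5, -0.1]
width: 85.6
grasp_force: 0.0
```

```bash
python3 - <<'E'
from h import *
look(["jar","bottle","stand"],save='pics/w3.png')
E
```

```text
t 16.53 tcp [ 418.6 -317.5  266.6] psi 89.9 q [-0.65  0.28  0.11  1.39  0.    2.49] w 85.6 F [-0.   0.5 -0.1]
jar 0.77 [315. 206.] z 66.3 [ 384. -313.] [61.8 61.7] 17.1 circ 383.9 -312.8 31.7 [230. 232. 240.]
jar 0.57 [455.  55.] z 50.5 [ 528.8 -448.4] [63.4 61.7] -61.6 circ 528.3 -448.9 32.3 [197.  90. 170.]
bottle 0.88 [313.  32.] z 129.6 [ 543.5 -316. ] [19.1 19.1] 14.1 circ 543.6 -315.8 9.9 [ 36.  92. 160.]
stand 0.66 [322. 106.] z 16.7 [ 470.4 -317.4] [227.6 127.6] 0.4 circ 471.0 -317.2 129.5 [ 62.  93. 145.]
```

View pics/w3.png

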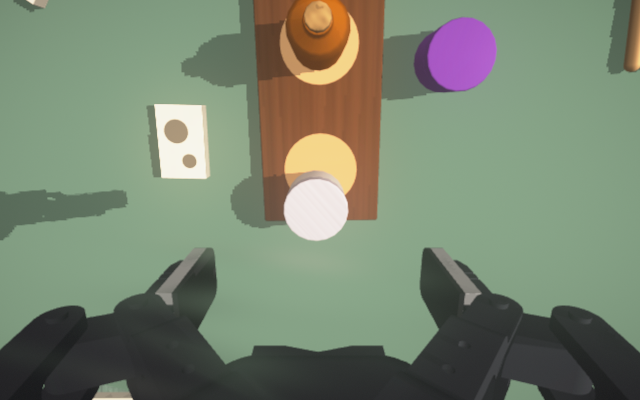

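The bottle stands on the far cork spot at (544,-316). The jar, at pixel (316,208), overhangs the near cork spot, which is centred at about (320,165). I'll fetch it and take the cork centre from this picture.

>>> {"op": "drive_tool", "data": {
  "rows": "-1.81 0.2 -2 0 0 0;-1.81 0.22 -2 0 0 0;0 0 -3 0 0 0;0 0 -3.5 0 0 0;0 0 -3.5 0 0 0;0 0 -3.5 0 0 0;0 0 -2.5 0 0 0;0 0 -1.7 0 0 0;0 0 -0.97 0 0 0;0 0 0 0 0 0;0 0 0 0 0 0"
}}

```text
time: 17.65
tool_pos: [383.5, -313.1, 39.4]
tcp_rot: [-0.0, 1.0, -0.0, -0.0]
force: [-0.4, -0.4, 0.3]
width: 85.8
grasp_force: 0.0
```

```bash
python3 - <<'E'
from h import *
p=cv2.imread('pics/w3.png'); f=200/np.tan(np.radians(optics.camera_model('wrist')['vfov'])/2)
h=cv2.cvtColor(p,cv2.COLOR_BGR2HSV); m=((h[...,0]>12)&(h[...,0]<28)&(h[...,1]>80)&(h[...,2]>190)).astype(np.uint8)
n,l,s,c=cv2.connectedComponentsWithStats(m); 
M=optics.camera_model('wrist')
# camera pose at that moment: offset from TCP (63.96,-0.3,123.6), at cmd tcp
T=np.array([[0,.965,.262],[-1,0,0],[0,-.262,.965]]); C=np.array([419.2,-317.25,265.9])+[63.96,0,123.6]
for i in range(1,n):
    if s[i,4]<300: continue
    k=(l==i); v,u=np.nonzero(k); r=np.stack([(u-M['cx'])/f,-(v-M['cy'])/f,-np.ones(len(u))],1)@T.T
    W=C+r*((16-C[2])/r[:,2])[:,None]; H=cv2.convexHull(W[:,:2].astype(np.float32))[:,0]
    H=H[H[:,0]>np.percentile(W[:,0],30)] if W[:,0].mean()<480 else H
    A=np.c_[2*H,np.ones(len(H))]; b=(H**2).sum(1); q=np.linalg.lstsq(A,b,rcond=None)[0]
    print(s[i],q[:2],np.sqrt(q[2]+q[0]**2+q[1]**2))
E
```

```text
[ 305    0   42   44 1154] [ 561.7103305  -325.54380507] 21.056956106741552
[ 281   13   78   72 1689] [ 541.35475948 -318.97457021] 39.37411490112383
[ 284  133   73   62 2721] [ 412.05013688 -319.60154473] 40.15834315224132
```

>>> {"op": "drive_tool", "data": {
  "rows": "0 0 -0.15 0 0 0;0 0 0 0 0 0;0 0 0 0 0 0;0 0 0 0 0 0;0 0 0 0 0 0;0 0 0 0 0 0;0 0 0 0 0 0;0 0 1 0 0 0;0 0 0.5 0 0 0;0.8 -0.15 0 0 0 0;0.8 -0.15 0 0 0 0;0.8 -0.15 0 0 0 0;0.7 -0.14 0 0 0 0;0 0 0 0 0 0;0 0 -0.8 0 0 0;0 0 -0.5 0 0 0;0 0 -0.15 0 0 0;0 0 0 0 0 0;0 0 0 0 0 0",
  "jaw": 0,
  "grip_force": 50
}}

```text
time: 19.23
tool_pos: [413.8, -318.5, 39.3]
tcp_rot: [-0.0, 1.0, -0.0, 0.0]
force: [-1.9, 1.8, 10.1]
width: 62.6
grasp_force: 56.9
```

>>> {"op": "drive_tool", "data": {
  "rows": "0 0 0 0 0 0;0 0 0 0 0 0;0 0 0 0 0 0;0 0 0 0 0 0;0 0 2 0 0 0;0 0 4 0 0 0;0 0 4 0 0 0;0 0 4 0 0 0;0 0 4 0 0 0;0 0 2 0 0 0;0 2 0 0 0 0;0 3.5 0 0 0 0;0 3.5 0 0 0 0;0 3.5 0 0 0 0;0 2.5 0 0 0 0;0 0 0 0 0 0;0 0 0 0 0 0",
  "jaw": 1
}}

```text
time: 20.65
tool_pos: [413.9, -168.0, 238.4]
tcp_rot: [0.0, 1.0, 0.001, -0.0]
force: [1.2, -0.2, 0.5]
width: 85.7
grasp_force: 0.0
```

```bash
python3 - <<'E'
from h import *
p,d,X=look(["jar","bottle","stand","board1"],save='pics/w4.png')
E
```

```text
t 20.65 tcp [ 413.9 -168.   238.4] psi -89.9 q [-0.39  0.14 -0.15  1.28 -0.    2.75] w 85.7 F [ 1.2 -0.2  0.5]
jar 0.7 [610.  53.] z 50.0 [ 524.1 -428.1] [60.3 23.8] 12.7 circ 526.5 -439.2 30.1 [83. 43. 73.]
jar 0.67 [480. 178.] z 66.2 [ 412.2 -315.5] [63.1 61.5] 50.9 circ 412.7 -315.8 32.0 [231. 233. 241.]
jar 0.59 [451. 106.] z 16.6 [ 463.9 -317.1] [216.  129.8] 0.4 circ 464.8 -315.6 124.1 [ 60.  89. 138.]
bottle 0.73 [503.  24.] z 122.0 [ 536.7 -311.8] [19.4  6.8] 59.5 circ 539.0 -313.1 9.7 [31. 60. 96.]
stand 0.77 [448. 105.] z 16.6 [ 463.6 -316.7] [216.6 129.1] 0.4 circ 464.8 -316.1 124.3 [ 60.  89. 138.]
board1 0.86 [317. 138.] z 16.5 [ 445.1 -165.5] [79.4 48.9] -1.7 circ 445.7 -165.6 45.1 [235. 245. 247.]
board1 0.74 [  5. 263.] z 15.9 [308.3 176.9] [43.8 19.7] -9.8 circ 310.0 186.4 21.9 [148. 158.  16.]
```

>>> {"op": "drive_tool", "data": {
  "rows": "0 1.75 0.3 0 0 0.1205;0 1.75 0.3 0 0 0.1205;0 1.75 0.3 0 0 0.1205;0 1.75 0.3 0 0 0.1205;0 1.75 0.3 0 0 0.1205;0 1.75 0.3 0 0 0.1205;0 1.75 0.3 0 0 0.1205;0 1.75 0.3 0 0 0.1205;0 1.75 0.3 0 0 0.1205;0 1.75 0.3 0 0 0.1205;0 1.75 0.3 0 0 0.1205;0 1.75 0.3 0 0 0.1205;0 1.75 0.3 0 0 0.1205;0 1.75 0.3 0 0 0.1205;0 1.75 0.3 0 0 0.1205;0 1.75 0.3 0 0 0.1205;0 1.75 0.3 0 0 0.1205;0 1.75 0.3 0 0 0.1205;0 1.75 0.3 0 0 0.1205;0 1.75 0.3 0 0 0.1205"
}}

```text
time: 22.57
tool_pos: [414.6, 181.2, 298.4]
tcp_rot: [-0.0, 0.356, 0.934, -0.0]
force: [-0.1, -0.3, -0.8]
width: 85.2
grasp_force: 0.0
```

>>> {"op": "drive_tool", "data": {
  "rows": "0.2 1.75 0 0 0 0.1205;0.2 1.75 0 0 0 0.1205;0.2 1.75 0 0 0 0.1205;0.2 1.75 0 0 0 0.1205;0.2 1.75 0 0 0 0.1205;0.2 1.75 0 0 0 0.1205;0.2 1.75 0 0 0 0.1205;0.2 1.75 0 0 0 0.1205;0 0 0 0 0 0;0 0 0 0 0 0;0 0 0 0 0 0;0 0 0 0 0 0"
}}

```text
time: 23.57
tool_pos: [430.2, 320.0, 298.3]
tcp_rot: [-0.0, -0.114, 0.993, -0.0]
force: [-0.3, -0.4, 0.5]
width: 85.4
grasp_force: 0.0
```

```bash
python3 - <<'E'
from h import *
p,d,X=look(["plate","board1","crucible"],save='pics/w5.png')
E
```

```text
t 23.57 tcp [430.2 320.  298.3] psi -76.9 q [ 0.64  0.3   0.21  1.48 -0.    0.41] w 85.4 F [-0.3 -0.4  0.5]
plate 0.67 [319. 185.] z 10.7 [462.2 331.6] [94.1 65.4] 15.4 circ 462.3 332.3 55.5 [214. 223. 227.]
board1 0.88 [239.  42.] z 16.6 [321.7 206.9] [79.5 48.7] 23.8 circ 322.2 206.7 45.8 [190. 203.  46.]
board1 0.76 [254. 285.] z 16.7 [607.9 276.2] [78.5 48.7] -45.7 circ 607.2 276.2 44.4 [182. 197.  61.]
board1 0.73 [ 32. 243.] z 16.7 [621.7 -15.9] [79.  51.6] 54.6 circ 620.6 -14.1 43.7 [226. 241. 245.]
board1 0.7 [155. 263.] z 16.7 [612.5 140.8] [79.2 41.9] -33.6 circ 613.3 142.4 43.3 [225. 241. 245.]
crucible 0.88 [160. 164.] z 41.6 [472.8 140.8] [52.8 51.5] -60.0 circ 472.9 140.6 27.1 [ 60.  84. 129.]
```

View pics/w5.png

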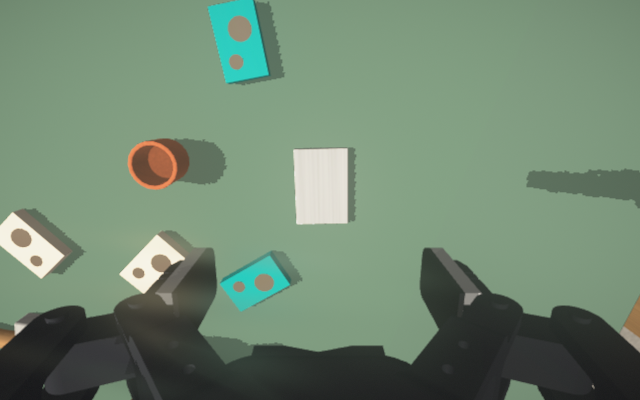

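The plate is at pixel (320,186), about (462,331). The crucible is at (155,164), the white boards at (155,263) and (35,243), and the turquoise ones at (238,42) and (255,282).

>>> {"op": "drive_tool", "data": {
  "rows": "2.03 -2.005 -1.5 0 0 -0.0908;2.03 -2.005 -1.5 0 0 -0.0908;2.03 -2.005 -1.5 0 0 -0.0908;2.03 -2.005 -1.5 0 0 -0.0908;2.03 -2.005 -1.5 0 0 -0.0908;2.03 -2.005 -1.5 0 0 -0.0908;2.03 -2.005 -1.5 0 0 -0.0908;2.03 -2.005 -1.5 0 0 -0.0908;2.03 -2.005 -1.5 0 0 -0.0908;0 0 -3 0 0 0;0 0 -2 0 0 0;0 0 0 0 0 0;0 0 0 0 0 0",
  "jaw": 0.85
}}

```text
time: 24.85
tool_pos: [611.6, 140.0, 112.3]
tcp_rot: [-0.002, 0.289, 0.957, -0.001]
force: [0.5, 1.1, -0.2]
width: 72.6
grasp_force: 0.0
```

```bash
cat >> h.py <<'E'
def white(p,d,X,zr,smin=300,lo=150,sat=70):
    h=cv2.cvtColor(p,cv2.COLOR_BGR2HSV); m=((h[...,1]<sat)&(h[...,2]>lo)&(X[...,2]>zr[0])&(X[...,2]<zr[1])).astype(np.uint8)
    m=cv2.morphologyEx(m,cv2.MORPH_CLOSE,np.ones((5,5))); n,l,s,c=cv2.connectedComponentsWithStats(m)
    for i in range(1,n):
        if s[i,4]<smin: continue
        k=(l==i)&(X[...,2]>zr[0])&(X[...,2]<zr[1]); print('white',np.round(c[i]),s[i,4],*rect(X[k][:,:2]),'z',round(np.median(X[k][:,2]),1))
E
python3 - <<'E'
from h import *
p=cv2.imread('pics/w5.png'); 
p,d,X=look(["board1"]); white(p,d,X,(12,22))
E
```

```text
t 24.85 tcp [611.6 140.  112.3] psi 56.4 q [0.23 0.58 0.15 1.14 0.   0.81] w 72.6 F [ 0.5  1.1 -0.2]
board1 0.83 [125. 293.] z 15.8 [595.3 -16.3] [25.4  6.6] 54.5 circ 593.5 -15.0 12.7 [101. 116. 121.]
board1 0.75 [494.  81.] z 16.6 [609.3 276.7] [79.1 50.3] -46.0 circ 609.5 276.6 45.4 [128. 138.  35.]
board1 0.74 [324. 207.] z 16.5 [615.5 143. ] [80.3 49. ] -32.4 circ 614.9 143.1 45.5 [232. 244. 246.]
white [322. 205.] 7003 [615.4 142.7] [80.  50.2] -32.3 z 15.6
```

>>> {"op": "drive_tool", "data": {
  "rows": "0.27 0.22 -1.5 0 0 0.02;0 0 -3 0 0 0;0 0 -2.5 0 0 0;0 0 -1.5 0 0 0;0 0 -1 0 0 0;0 0 0 0 0 0;0 0 0 0 0 0"
}}

```text
time: 25.53
tool_pos: [616.3, 143.3, 19.8]
tcp_rot: [0.001, 0.279, 0.96, 0.0]
force: [1.2, 0.8, -0.2]
width: 72.8
grasp_force: 0.0
```

>>> {"op": "drive_tool", "data": {
  "rows": "0 0 0 0 0 0;0 0 0 0 0 0;0 0 0 0 0 0;0 0 0 0 0 0;0 0 0 0 0 0;0 0 0 0 0 0",
  "jaw": 0,
  "grip_force": 50
}}

```text
time: 26.03
tool_pos: [617.1, 143.2, 20.9]
tcp_rot: [0.002, 0.279, 0.96, 0.001]
force: [-0.9, -0.4, 6.2]
width: 48.9
grasp_force: 53.9
```

>>> {"op": "drive_tool", "data": {
  "rows": "0 0 2 0 0 0;0 0 4 0 0 0;-0.95 1.97 1.2 0 0 0.08;-0.95 1.97 1.2 0 0 0.08;-0.95 1.97 1.2 0 0 0.08;-0.95 1.97 1.2 0 0 0.08;-0.95 1.97 1.2 0 0 0.08;-0.95 1.97 1.2 0 0 0.08;-0.95 1.97 1.2 0 0 0.08;-0.95 1.97 1.2 0 0 0.08;-0.95 1.97 1.2 0 0 0.08;-0.95 1.97 1.2 0 0 0.08;0 0 0 0 0 0;0 0 0 0 0 0;0 0 0 0 0 0;0 0 0 0 0 0"
}}

```text
time: 27.37
tool_pos: [520.3, 338.6, 197.6]
tcp_rot: [-0.001, -0.116, 0.993, -0.001]
force: [0.8, -0.7, -1.2]
width: 48.6
grasp_force: 53.1
```

```bash
python3 - <<'E'
from h import *
p,d,X=look(["plate"],save='pics/w6.png'); white(p,d,X,(6,14)); white(p,d,X,(100,260))
E
```

```text
t 27.37 tcp [520.3 338.6 197.6] psi -76.7 q [ 0.58  0.51  0.26  1.32 -0.    0.34] w 48.6 F [ 0.8 -0.7 -1.2]
plate 0.91 [326. 110.] z 10.5 [462.1 332.3] [94.5 64.1] 14.5 circ 462.3 332.5 55.9 [189. 202. 208.]
white [325. 110.] 8217 [462.7 332.4] [95. 66.] 14.3 z 9.5
white [316. 259.] 17644 [519.8 339.7] [79.9 50.2] 13.1 z 192.3
```

View pics/w6.png

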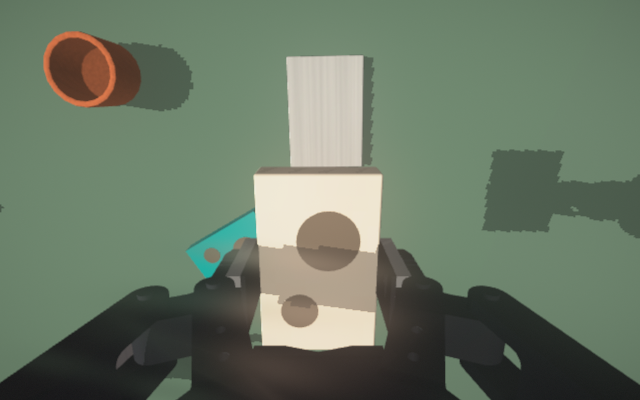

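The held board (centre about (318,258)) and the plate (325,110) are in one picture. Their relative shift is (-57,-7) mm and the turn is +1.2°.

>>> {"op": "drive_tool", "data": {
  "rows": "-1.4 -0.18 -1 0 0 0.007;-1.4 -0.18 -1 0 0 0.007;-1.4 -0.18 -1 0 0 0.007;-1.5 -0.19 -1 0 0 0;0 0 -3 0 0 0;0 0 -3 0 0 0;0 0 -3 0 0 0;0 0 -2 0 0 0;0 0 -1.2 0 0 0;0 0 -0.5 0 0 0;0 0 -0.25 0 0 0;0 0 0 0 0 0;0 0 0 0 0 0;0 0 0 0 0 0"
}}

```text
time: 28.63
tool_pos: [463.1, 331.1, 30.6]
tcp_rot: [-0.0, -0.127, 0.992, -0.001]
force: [-4.8, -3.4, 11.3]
width: 48.5
grasp_force: 55.0
```

>>> {"op": "drive_tool", "data": {
  "rows": "0 0 0 0 0 0;0 0 0 0 0 0;0 0 0 0 0 0;0 0 2 0 0 0;0 0 3.3 0 0 0;0 0 3.3 0 0 0;1.212 -2.692 0 0 0 0.0542;1.212 -2.692 0 0 0 0.0542;1.212 -2.692 0 0 0 0.0542;1.212 -2.692 0 0 0 0.0542;1.212 -2.692 0 0 0 0.0542;1.212 -2.692 0 0 0 0.0542;1.212 -2.692 0 0 0 0.0542;1.212 -2.692 0 0 0 0.0542;1.212 -2.692 0 0 0 0.0542;1.212 -2.692 0 0 0 0.0542;1.212 -2.692 0 0 0 0.0542;1.212 -2.692 0 0 0 0.0542;1.212 -2.692 0 0 0 0.0542;0 0 0 0 0 0",
  "jaw": 0.85
}}

```text
time: 30.3
tool_pos: [623.0, -22.9, 114.5]
tcp_rot: [0.0, -0.46, 0.888, -0.001]
force: [0.0, -0.4, -0.0]
width: 72.7
grasp_force: 0.0
```

>>> {"op": "drive_tool", "data": {
  "rows": "0 0 0 0 0 0;0 0 0 0 0 0"
}}

```text
time: 30.47
tool_pos: [620.5, -17.4, 114.3]
tcp_rot: [-0.0, -0.461, 0.887, 0.001]
force: [0.2, -0.0, 0.2]
width: 72.3
grasp_force: 0.0
```

```bash
python3 - <<'E'
from h import *
p,d,X=look([]); white(p,d,X,(12,22))
E
```

```text
t 30.47 tcp [620.5 -17.4 114.3] psi -35.0 q [-0.03  0.56  0.13  1.14  0.   -0.99] w 72.3 F [ 0.2 -0.   0.2]
white [173.  59.] 7902 [ 640.2 -142.1] [71.1 50.7] 47.5 z 15.6
white [313. 201.] 7029 [623.1 -17.4] [80.3 50. ] 55.0 z 15.6
```

>>> {"op": "drive_tool", "data": {
  "rows": "0.21 0 -1.65 0 0 0;0 0 -3 0 0 0;0 0 -2.5 0 0 0;0 0 -1.5 0 0 0;0 0 -1 0 0 0;0 0 0 0 0 0;0 0 0 0 0 0"
}}

```text
time: 31.1
tool_pos: [622.8, -16.5, 18.4]
tcp_rot: [-0.0, -0.462, 0.887, 0.0]
force: [0.3, -0.4, -0.1]
width: 72.5
grasp_force: 0.0
```

>>> {"op": "drive_tool", "data": {
  "rows": "0 0 0 0 0 0;0 0 0 0 0 0;0 0 0 0 0 0;0 0 0 0 0 0;0 0 0 0 0 0;0 0 0 0 0 0;0 0 2 0 0 0;0 0 4 0 0 0;0 0 4 0 0 0;0 0 4 0 0 0;0 0 4 0 0 0;0 0 0 0 0 0",
  "jaw": 0,
  "grip_force": 50
}}

```text
time: 32.1
tool_pos: [627.5, -17.7, 208.9]
tcp_rot: [0.007, -0.462, 0.887, -0.004]
force: [2.0, -0.3, 0.1]
width: 48.1
grasp_force: 53.4
```

>>> {"op": "drive_tool", "data": {
  "rows": "-0.736 2.553 0 0 0 -0.0505;-0.736 2.553 0 0 0 -0.0505;-0.736 2.553 0 0 0 -0.0505;-0.736 2.553 0 0 0 -0.0505;-0.736 2.553 0 0 0 -0.0505;-0.736 2.553 0 0 0 -0.0505;-0.736 2.553 0 0 0 -0.0505;-0.736 2.553 0 0 0 -0.0505;-0.736 2.553 0 0 0 -0.0505;-0.736 2.553 0 0 0 -0.0505;-0.736 2.553 0 0 0 -0.0505;-0.736 2.553 0 0 0 -0.0505;-0.736 2.553 0 0 0 -0.0505;-0.736 2.553 0 0 0 -0.0505;0 0 0 0 0 0;0 0 0 0 0 0;0 0 0 0 0 0;0 0 0 0 0 0"
}}

```text
time: 33.6
tool_pos: [520.2, 338.9, 198.3]
tcp_rot: [-0.0, -0.126, 0.992, -0.0]
force: [-0.3, 0.3, -1.1]
width: 48.1
grasp_force: 53.3
```

```bash
python3 - <<'E'
from h import *
p,d,X=look([],save='pics/w7.png'); white(p,d,X,(6,14));white(p,d,X,(21,34)); white(p,d,X,(100,260))
E
```

```text
t 33.6 tcp [520.2 338.9 198.3] psi -75.5 q [ 0.58  0.51  0.26  1.32 -0.    0.33] w 48.1 F [-0.3  0.3 -1.1]
white [316.  99.] 1746 [461.5 332. ] [91.5 66. ] 14.4 z 9.5
white [325. 112.] 4846 [463.2 332.2] [79.1 50. ] 14.6 z 25.5
white [316. 256.] 17960 [518.6 339.6] [80.5 50.3] 14.3 z 193.3
```

View pics/w7.png

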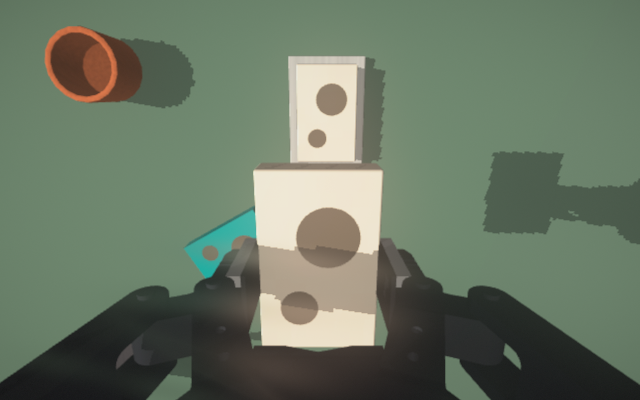

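Board 1 sits evenly on the plate (centre about (328,112)) and board 2 is held square. I'll lower it.

>>> {"op": "drive_tool", "data": {
  "rows": "-1.4 -0.18 -1 0 0 0.002;-1.4 -0.18 -1 0 0 0;-1.4 -0.18 -1 0 0 0;-1.38 -0.19 -1 0 0 0;0 0 -3 0 0 0;0 0 -3 0 0 0;0 0 -2 0 0 0;0 0 -1.6 0 0 0;0 0 -1 0 0 0;0 0 -0.5 0 0 0;0 0 -0.25 0 0 0;0 0 0 0 0 0;0 0 0 0 0 0;0 0 0 0 0 0"
}}

```text
time: 34.82
tool_pos: [465.1, 332.4, 46.5]
tcp_rot: [0.001, -0.127, 0.992, 0.0]
force: [-1.9, -1.9, 6.9]
width: 48.8
grasp_force: 54.1
```

>>> {"op": "drive_tool", "data": {
  "rows": "0 0 0 0 0 0;0 0 0 0 0 0;0 0 0 0 0 0;0 0 2 0 0 0;0 0 2.5 0 0 0;0 0 2.5 0 0 0;1.019 -2.813 0 0 0 0.0338;1.019 -2.813 0 0 0 0.0338;1.019 -2.813 0 0 0 0.0338;1.019 -2.813 0 0 0 0.0338;1.019 -2.813 0 0 0 0.0338;1.019 -2.813 0 0 0 0.0338;1.019 -2.813 0 0 0 0.0338;1.019 -2.813 0 0 0 0.0338;1.019 -2.813 0 0 0 0.0338;1.019 -2.813 0 0 0 0.0338",
  "jaw": 0.85
}}

```text
time: 36.15
tool_pos: [566.6, 50.0, 114.8]
tcp_rot: [0.0, -0.293, 0.956, 0.0]
force: [0.2, 0.4, 0.8]
width: 72.6
grasp_force: 0.0
```

>>> {"op": "drive_tool", "data": {
  "rows": "1.019 -2.813 0 0 0 0.0338;1.019 -2.813 0 0 0 0.0338;1.019 -2.813 0 0 0 0.0338;1.019 -2.813 0 0 0 0.0338;1.019 -2.813 0 0 0 0.0338;1.019 -2.813 0 0 0 0.0338;1.019 -2.813 0 0 0 0.0338;0 0 0 0 0 0;0 0 0 0 0 0;0 0 0 0 0 0;0 0 0 0 0 0"
}}

```text
time: 37.07
tool_pos: [637.1, -144.5, 114.6]
tcp_rot: [-0.0, -0.404, 0.915, 0.0]
force: [0.6, -0.0, -0.1]
width: 72.8
grasp_force: 0.0
```

```bash
python3 - <<'E'
from h import *
p,d,X=look([]); white(p,d,X,(12,22))
E
```

```text
t 37.07 tcp [ 637.1 -144.5  114.6] psi -42.4 q [-0.22  0.62  0.24  1.18  0.   -1.05] w 72.8 F [ 0.6 -0.  -0.1]
white [510.  14.] 1664 [ 476.  -149.9] [43.5 21.7] -42.7 z 15.3
white [315. 196.] 7046 [ 637.2 -145.5] [80.2 50.1] 47.7 z 15.6
```

>>> {"op": "drive_tool", "data": {
  "rows": "0 0 -1.65 0 0 0.003;0 0 -3 0 0 0;0 0 -2.5 0 0 0;0 0 -1.5 0 0 0;0 0 -1 0 0 0;0 0 0 0 0 0;0 0 0 0 0 0"
}}

```text
time: 37.7
tool_pos: [637.5, -144.8, 18.5]
tcp_rot: [-0.0, -0.405, 0.914, 0.0]
force: [0.7, 0.6, 0.1]
width: 72.5
grasp_force: 0.0
```

>>> {"op": "drive_tool", "data": {
  "rows": "0 0 0 0 0 0;0 0 0 0 0 0;0 0 0 0 0 0;0 0 0 0 0 0;0 0 0 0 0 0;0 0 0 0 0 0;0 0 2 0 0 0;0 0 4 0 0 0;0 0 4 0 0 0;0 0 4 0 0 0;0 0 4 0 0 0;0 0 0 0 0 0",
  "jaw": 0,
  "grip_force": 50
}}

```text
time: 38.7
tool_pos: [641.7, -146.7, 209.3]
tcp_rot: [0.007, -0.404, 0.915, -0.005]
force: [1.5, -0.6, 0.7]
width: 48.8
grasp_force: 52.9
```

>>> {"op": "drive_tool", "data": {
  "rows": "-0.691 2.856 0 0 0 -0.0341;-0.691 2.856 0 0 0 -0.0341;-0.691 2.856 0 0 0 -0.0341;-0.691 2.856 0 0 0 -0.0341;-0.691 2.856 0 0 0 -0.0341;-0.691 2.856 0 0 0 -0.0341;-0.691 2.856 0 0 0 -0.0341;-0.691 2.856 0 0 0 -0.0341;-0.691 2.856 0 0 0 -0.0341;-0.691 2.856 0 0 0 -0.0341;-0.691 2.856 0 0 0 -0.0341;-0.691 2.856 0 0 0 -0.0341;-0.691 2.856 0 0 0 -0.0341;-0.691 2.856 0 0 0 -0.0341;-0.691 2.856 0 0 0 -0.0341;-0.691 2.856 0 0 0 -0.0341;-0.691 2.856 0 0 0 -0.0341;0 0 0 0 0 0;0 0 0 0 0 0;0 0 0 0 0 0"
}}

```text
time: 40.37
tool_pos: [519.7, 339.6, 198.0]
tcp_rot: [-0.0, -0.127, 0.992, -0.0]
force: [0.1, -0.1, -0.6]
width: 48.5
grasp_force: 52.8
```

>>> {"op": "drive_tool", "data": {
  "rows": "0 0 0 0 0 0;0 0 0 0 0 0"
}}

```text
time: 40.53
tool_pos: [520.4, 338.7, 198.4]
tcp_rot: [-0.0, -0.125, 0.992, -0.0]
force: [-0.2, 0.1, -1.4]
width: 48.6
grasp_force: 52.8
```

```bash
python3 - <<'E'
from h import *
p,d,X=look([],save='pics/w8.png'); white(p,d,X,(6,14));white(p,d,X,(37,50)); white(p,d,X,(100,260))
E
```

```text
t 40.53 tcp [520.4 338.7 198.4] psi -75.6 q [ 0.58  0.51  0.26  1.32 -0.    0.33] w 48.6 F [-0.2  0.1 -1.4]
white [308.  90.] 1256 [461.7 331.8] [91.5 65.6] 14.2 z 9.5
white [327. 112.] 5295 [462.9 333.1] [77.9 50.1] 14.5 z 41.5
white [317. 252.] 17710 [518.7 339.4] [80.6 50.3] 14.4 z 193.4
```

>>> {"op": "drive_tool", "data": {
  "rows": "-1.4 -0.17 -1 0 0 0;-1.4 -0.17 -1 0 0 0;-1.4 -0.17 -1 0 0 0;-1.39 -0.17 -1 0 0 0;0 0 -3 0 0 0;0 0 -2.5 0 0 0;0 0 -1.5 0 0 0;0 0 -1.3 0 0 0;0 0 -0.7 0 0 0;0 0 -0.5 0 0 0;0 0 -0.25 0 0 0;0 0 0 0 0 0;0 0 0 0 0 0;0 0 0 0 0 0"
}}

```text
time: 41.75
tool_pos: [464.8, 333.0, 62.6]
tcp_rot: [0.001, -0.126, 0.992, 0.0]
force: [-2.8, -1.6, 6.4]
width: 48.6
grasp_force: 53.7
```

>>> {"op": "drive_tool", "data": {
  "rows": "0 0 0 0 0 0;0 0 0 0 0 0;0 0 0 0 0 0;0 0 1.8 0 0 0;0 0 1.8 0 0 0;0 0 1.8 0 0 0;-0.112 -2.934 0 0 0 -0.0166;-0.112 -2.934 0 0 0 -0.0166;-0.112 -2.934 0 0 0 -0.0166;-0.112 -2.934 0 0 0 -0.0166;-0.112 -2.934 0 0 0 -0.0166;-0.112 -2.934 0 0 0 -0.0166;-0.112 -2.934 0 0 0 -0.0166;-0.112 -2.934 0 0 0 -0.0166;-0.112 -2.934 0 0 0 -0.0166;-0.112 -2.934 0 0 0 -0.0166",
  "jaw": 0.85
}}

```text
time: 43.08
tool_pos: [452.9, 38.5, 115.0]
tcp_rot: [0.0, -0.043, 0.999, 0.0]
force: [0.6, 0.3, -0.4]
width: 72.8
grasp_force: 0.0
```

>>> {"op": "drive_tool", "data": {
  "rows": "-0.112 -2.934 0 0 0 -0.0166;-0.112 -2.934 0 0 0 -0.0166;-0.112 -2.934 0 0 0 -0.0166;-0.112 -2.934 0 0 0 -0.0166;-0.112 -2.934 0 0 0 -0.0166;-0.112 -2.934 0 0 0 -0.0166;-0.112 -2.934 0 0 0 -0.0166;0 0 0 0 0 0;0 0 0 0 0 0;0 0 0 0 0 0;0 0 0 0 0 0"
}}

```text
time: 44.0
tool_pos: [445.0, -164.7, 114.8]
tcp_rot: [-0.0, 0.014, 1.0, 0.0]
force: [-0.3, 0.1, -0.1]
width: 72.7
grasp_force: 0.0
```

```bash
python3 - <<'E'
from h import *
p,d,X=look([]); white(p,d,X,(12,22))
E
```

```text
t 44.0 tcp [ 445.  -164.7  114.8] psi 88.4 q [-0.35  0.3  -0.29  0.98  0.   -0.33] w 72.7 F [-0.3  0.1 -0.1]
white [312. 198.] 7029 [ 444.3 -166.9] [79.8 50.2] -1.6 z 15.6
```

>>> {"op": "drive_tool", "data": {
  "rows": "-0.05 -0.1 -1.65 0 0 0;0 0 -3 0 0 0;0 0 -2.5 0 0 0;0 0 -1.5 0 0 0;0 0 -1 0 0 0;0 0 0 0 0 0;0 0 0 0 0 0"
}}

```text
time: 44.63
tool_pos: [444.3, -165.5, 18.1]
tcp_rot: [-0.001, 0.014, 1.0, 0.0]
force: [0.2, -0.3, 0.1]
width: 73.0
grasp_force: 0.0
```

>>> {"op": "drive_tool", "data": {
  "rows": "0 0 0 0 0 0;0 0 0 0 0 0;0 0 0 0 0 0;0 0 0 0 0 0;0 0 0 0 0 0;0 0 0 0 0 0;0 0 2 0 0 0;0 0 4 0 0 0;0 0 4 0 0 0;0 0 4 0 0 0;0 0 4 0 0 0;0 0 0 0 0 0",
  "jaw": 0,
  "grip_force": 50
}}

```text
time: 45.63
tool_pos: [448.8, -168.3, 206.9]
tcp_rot: [0.007, 0.015, 1.0, -0.003]
force: [1.9, -0.8, -0.5]
width: 48.9
grasp_force: 52.2
```

>>> {"op": "drive_tool", "data": {
  "rows": "0.444 2.98 0 0 0 0.0165;0.444 2.98 0 0 0 0.0165;0.444 2.98 0 0 0 0.0165;0.444 2.98 0 0 0 0.0165;0.444 2.98 0 0 0 0.0165;0.444 2.98 0 0 0 0.0165;0.444 2.98 0 0 0 0.0165;0.444 2.98 0 0 0 0.0165;0.444 2.98 0 0 0 0.0165;0.444 2.98 0 0 0 0.0165;0.444 2.98 0 0 0 0.0165;0.444 2.98 0 0 0 0.0165;0.444 2.98 0 0 0 0.0165;0.444 2.98 0 0 0 0.0165;0.444 2.98 0 0 0 0.0165;0.444 2.98 0 0 0 0.0165;0.444 2.98 0 0 0 0.0165;0 0 0 0 0 0;0 0 0 0 0 0;0 0 0 0 0 0"
}}

```text
time: 47.3
tool_pos: [519.5, 339.5, 197.7]
tcp_rot: [-0.001, -0.125, 0.992, -0.001]
force: [-0.6, -0.7, -1.0]
width: 48.7
grasp_force: 52.3
```

>>> {"op": "drive_tool", "data": {
  "rows": "0 0 0 0 0 0;0 0 0 0 0 0"
}}

```text
time: 47.47
tool_pos: [520.0, 338.7, 198.5]
tcp_rot: [-0.0, -0.125, 0.992, -0.0]
force: [-0.2, 0.6, -0.7]
width: 48.3
grasp_force: 52.3
```

```bash
python3 - <<'E'
from h import *
p,d,X=look(['crucible'],save='pics/w9.png'); white(p,d,X,(6,14));white(p,d,X,(53,66)); white(p,d,X,(100,260))
E
```

```text
t 47.47 tcp [520.  338.7 198.5] psi -75.7 q [ 0.58  0.51  0.26  1.32 -0.    0.33] w 48.3 F [-0.2  0.6 -0.7]
crucible 0.78 [92. 67.] z 41.5 [473.9 140.6] [54.1 53. ] -75.9 circ 473.8 140.6 27.7 [43. 60. 95.]
crucible 0.18 [316. 254.] z 195.1 [518.3 339.3] [79.8 49.2] 14.1 circ 517.4 339.1 45.5 [196. 221. 233.]
white [300.  97.] 950 [461.8 331.8] [92.5 65.6] 14.0 z 9.5
white [328. 108.] 5838 [461.3 333.3] [76.4 50.1] 14.3 z 57.5
white [317. 254.] 17695 [518.8 339.5] [80.2 50.2] 14.3 z 194.3
```

>>> {"op": "drive_tool", "data": {
  "rows": "-1.4 -0.17 -1 0 0 0;-1.4 -0.17 -1 0 0 0;-1.4 -0.17 -1 0 0 0;-1.4 -0.18 -1 0 0 0;0 0 -2.4 0 0 0;0 0 -2 0 0 0;0 0 -1.5 0 0 0;0 0 -0.8 0 0 0;0 0 -0.7 0 0 0;0 0 -0.5 0 0 0;0 0 -0.25 0 0 0;0 0 0 0 0 0;0 0 0 0 0 0;0 0 0 0 0 0"
}}

```text
time: 48.73
tool_pos: [464.7, 333.5, 77.9]
tcp_rot: [0.001, -0.125, 0.992, 0.0]
force: [0.1, 0.1, 2.2]
width: 48.6
grasp_force: 52.6
```

>>> {"op": "drive_tool", "data": {
  "rows": "0 0 0 0 0 0;0 0 0 0 0 0;0 0 0 0 0 0;0 0 0 0 0 0;0 0 1.4 0 0 0;0 0 2 0 0 0;0 0 2 0 0 0;0.124 -2.41 0 0 0 0;0.124 -2.41 0 0 0 0;0.124 -2.41 0 0 0 0;0.124 -2.41 0 0 0 0;0.124 -2.41 0 0 0 0;0.124 -2.41 0 0 0 0;0.124 -2.41 0 0 0 0;0.124 -2.41 0 0 0 0;0 0 0 0 0 0;0 0 0 0 0 0;0 0 0 0 0 0",
  "jaw": 1
}}

```text
time: 50.23
tool_pos: [474.1, 140.6, 131.0]
tcp_rot: [0.0, -0.125, 0.992, 0.0]
force: [-0.2, -0.1, -0.0]
width: 85.5
grasp_force: 0.0
```

```bash
python3 - <<'E'
from h import *
p,d,X=look(['crucible']); white(p,d,X,(66,86))
E
```

```text
t 50.23 tcp [474.1 140.6 131. ] psi -75.6 q [ 0.29  0.32 -0.22  1.04  0.    0.04] w 85.5 F [-0.2 -0.1 -0. ]
crucible 0.67 [527. 205.] z 10.3 [462.5 331. ] [94.9 65.8] 14.5 circ 462.4 330.0 56.2 [205. 217. 221.]
crucible 0.58 [316. 204.] z 41.8 [473.5 139.2] [54.1 53.2] -3.9 circ 473.6 139.4 27.5 [ 72. 107. 182.]
white [616. 280.] 3528 [468.4 320.9] [84.6 30.5] 27.8 z 73.6
```

>>> {"op": "drive_tool", "data": {
  "rows": "-0.03 -0.07 -2 0 0 0;0 0 -3 0 0 0;0 0 -3 0 0 0;0 0 -1.9 0 0 0;0 0 -1 0 0 0;0 0 0 0 0 0;0 0 0 0 0 0"
}}

```text
time: 50.92
tool_pos: [473.7, 140.2, 22.0]
tcp_rot: [-0.0, -0.126, 0.992, 0.0]
force: [0.2, -0.1, 0.5]
width: 85.1
grasp_force: 0.0
```

>>> {"op": "drive_tool", "data": {
  "rows": "0 0 0 0 0 0;0 0 0 0 0 0;0 0 0 0 0 0;0 0 0 0 0 0;0 0 0 0 0 0;0 0 0 0 0 0;0 0 2 0 0 0;0 0 4 0 0 0;0 0 4 0 0 0;0 0 4 0 0 0;0 0 4 0 0 0;0 0 0 0 0 0",
  "jaw": 0,
  "grip_force": 40
}}

```text
time: 51.92
tool_pos: [478.3, 140.9, 211.3]
tcp_rot: [0.008, -0.125, 0.992, 0.001]
force: [1.5, 0.2, -0.3]
width: 55.0
grasp_force: 42.8
```

>>> {"op": "drive_tool", "data": {
  "rows": "0.51 2.23 0 0 0 0;0.51 2.23 0 0 0 0;0.51 2.23 0 0 0 0;0.51 2.23 0 0 0 0;0.51 2.23 0 0 0 0;0.51 2.23 0 0 0 0;0.51 2.23 0 0 0 0;0.51 2.23 0 0 0 0;0.51 2.23 0 0 0 0;0 0 0 0 0 0;0 0 0 0 0 0;0 0 0 0 0 0;0 0 0 0 0 0"
}}

```text
time: 53.0
tool_pos: [519.3, 339.3, 202.0]
tcp_rot: [-0.0, -0.125, 0.992, -0.0]
force: [0.3, -0.2, -1.4]
width: 55.2
grasp_force: 42.8
```

```bash
python3 - <<'E'
from h import *
p,d,X=look(['crucible'],save='pics/w10.png'); white(p,d,X,(68,85)); white(p,d,X,(6,14))
E
```

```text
t 53.0 tcp [519.3 339.3 202. ] psi -75.6 q [ 0.58  0.5   0.27  1.33 -0.    0.33] w 55.2 F [ 0.3 -0.2 -1.4]
crucible 0.95 [319. 279.] z 219.8 [516.1 340.1] [53.9 51.8] 86.9 circ 517.6 340.1 27.6 [ 68.  99. 160.]
white [328. 113.] 7175 [463.7 334.3] [79.6 50.1] 14.4 z 73.5
white [298. 101.] 770 [463.  332.4] [95.5 65.9] 14.4 z 9.5
```

View pics/w10.png

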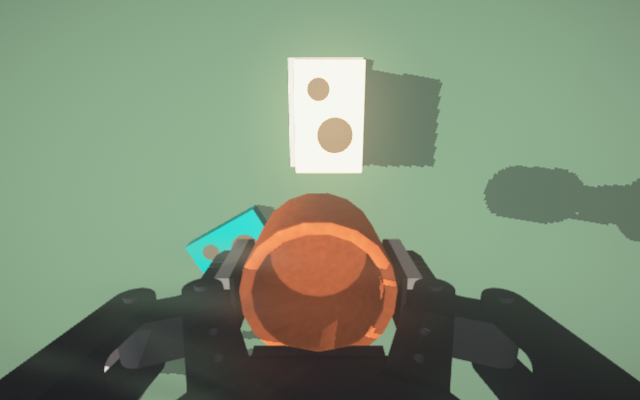

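The pile at pixel (328,115) is square and the crucible is upright in the jaws. I'll set it on the top board.

>>> {"op": "drive_tool", "data": {
  "rows": "-1.35 -0.16 -1 0 0 0;-1.35 -0.16 -1 0 0 0;-1.35 -0.16 -1 0 0 0;-1.36 -0.15 -1 0 0 0;0 0 -2 0 0 0;0 0 -1.8 0 0 0;0 0 -1.2 0 0 0;0 0 -0.7 0 0 0;0 0 -0.5 0 0 0;0 0 -0.25 0 0 0;0 0 -0.1 0 0 0;0 0 0 0 0 0;0 0 0 0 0 0;0 0 0 0 0 0"
}}

```text
time: 54.27
tool_pos: [466.0, 334.0, 97.8]
tcp_rot: [0.001, -0.125, 0.992, 0.0]
force: [-2.1, -2.3, 6.4]
width: 55.4
grasp_force: 43.3
```

>>> {"op": "drive_tool", "data": {
  "rows": "0 0 0 0 0 0;0 0 0 0 0 0;0 0 0 0 0 0;0 0 0 0 0 0;0 0 0 0 0 0;0 0 1 0 0 0;0 0 2 0 0 0;0 0 3.5 0 0 0;0 0 3.5 0 0 0;0 0 3.5 0 0 0;0 0 0 0 0 0;0 0 0 0 0 0;0 0 0 0 0 0",
  "jaw": 1
}}

```text
time: 55.35
tool_pos: [465.3, 333.9, 231.6]
tcp_rot: [0.0, -0.125, 0.992, 0.0]
force: [0.5, 0.3, 0.6]
width: 85.2
grasp_force: 0.0
```

```bash
python3 - <<'E'
from h import *
p,d,X=look(['crucible'],save='pics/w11.png'); white(p,d,X,(66,82)); white(p,d,X,(6,14))
p,d,X=look(['jar','bottle','stand'],'top',save='pics/t2.png')
p,d,X=look(['jar','bottle','stand','crucible'],'scene',save='pics/s2.png')
E
```

```text
t 55.35 tcp [465.3 333.9 231.6] psi -75.6 q [0.62 0.39 0.17 1.35 0.   0.37] w 85.2 F [0.5 0.3 0.6]
crucible 0.64 [320. 194.] z 115.8 [464.3 334.3] [54.3 52.9] 43.6 circ 464.3 334.6 27.3 [ 79. 113. 185.]
white [317. 145.] 1463 [439.1 327.8] [49.8 30.2] -75.1 z 73.5
white [111. 393.] 434 [731.7 183.3] [40.6 18.9] -74.0 z 69.8
white [310. 130.] 834 [445.2 327.9] [66.2 58.5] -75.6 z 9.5
t 55.45 tcp [464.6 333.4 230. ] psi -75.6 q [0.62 0.4  0.17 1.35 0.   0.37] w 85.5 F [ 0.  -0.3 -0.2]
jar 0.84 [468. 202.] z 53.1 [ 523.8 -449. ] [57.5 56.8] -77.8 circ 525.8 -448.6 31.1 [136.  53. 117.]
jar 0.69 [427. 244.] z 69.0 [ 408.1 -317.4] [59.5 56.2] -58.6 circ 408.9 -318.8 31.4 [178. 181. 195.]
jar 0.61 [399. 153.] z 53.3 [ 671.2 -270.4] [57.9 52.3] -30.7 circ 670.3 -271.2 29.6 [21. 20. 21.]
bottle 0.94 [422. 196.] z 128.9 [ 541.1 -318.1] [18.6 17.2] 19.0 circ 541.1 -317.9 10.1 [20. 49. 90.]
stand 0.57 [417. 221.] z 19.6 [ 475.3 -319.4] [246.7 128.2] 0.4 circ 477.1 -320.4 134.0 [32. 53. 90.]
t 55.65 tcp [464.9 333.6 230.1] psi -75.6 q [0.62 0.4  0.17 1.35 0.   0.37] w 85.4 F [ 0.8  0.5 -1.4]
jar 0.79 [276. 261.] z 54.8 [ 676.1 -274.4] [60.3 54.9] -17.6 circ 676.8 -274.3 30.8 [32. 42. 36.]
jar 0.66 [222. 199.] z 71.0 [ 415.9 -320.9] [57.7 55.7] -42.9 circ 413.6 -320.7 31.6 [173. 186. 194.]
jar 0.64 [194. 253.] z 54.9 [ 530.2 -453.3] [60.9 56.9] 15.1 circ 529.6 -452.1 31.2 [143.  42. 117.]
jar 0.38 [404. 142.] z 15.4 [479.4 308.5] [92. 34.] 40.3 circ 468.4 321.5 46.0 [167. 184. 185.]
jar 0.21 [229. 228.] z 21.4 [ 481.4 -321.5] [246.7 125.6] 0.7 circ 479.8 -320.6 134.9 [32. 53. 91.]
bottle 0.6 [242. 230.] z 123.9 [ 545.3 -321.4] [19.2 14.9] 53.9 circ 544.7 -320.2 10.3 [ 24.  62. 121.]
stand 0.82 [229. 227.] z 21.4 [ 481.7 -321.6] [245.9 121.7] 0.3 circ 481.9 -321.8 133.4 [31. 53. 91.]
crucible 0.65 [412. 114.] z 116.0 [466.4 330.7] [51.4 48.8] -58.7 circ 466.3 331.5 27.2 [ 39.  77. 163.]
```

View pics/s2.png

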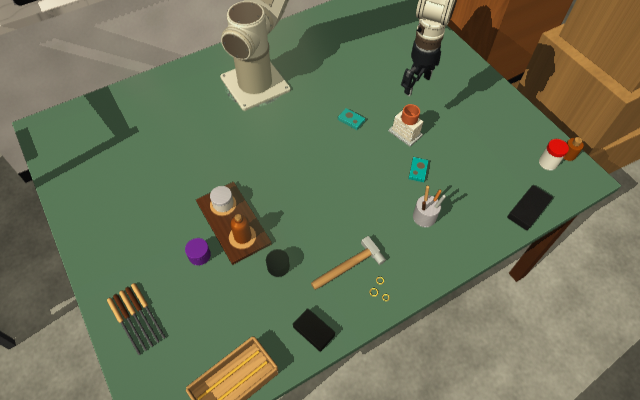

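View pics/w11.png

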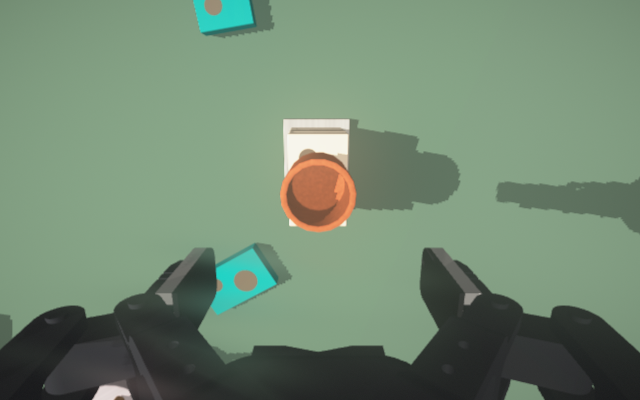

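The scene picture shows the jar on the near cork spot (222,199), the bottle on the far one (242,230), and the crucible on the four-board pile (412,114). The wrist view shows the crucible centred. Everything agrees to within about 3 mm, so I'll hand in.

```bash
python3 -c "
from h import *
print(ctrl.hand_in())"
```

```text
the job is handed in; nothing more can be done
None
```

I handed the job in at about 56 s: the bottle and jar have changed places, all four boards are piled squarely on the plate, and the crucible stands on the top board. The last measurements put everything within about 3 mm of centre. The jar was knocked aside once and I put it back; the result itself was not reported.

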